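Square a house shell up in the gluing jig

ROBOT

A 6-joint arm with a two-finger parallel gripper is mounted at the origin on the work surface; the furniture and walls round the work are solid. World frame = base frame: x ahead of the robot, y to its left, z up, the work surface at z = 0. Lengths are in m, angles in rad, forces in N, time in s.
With the tool pointing down it reaches from about 0.275 to 0.975 m from the base axis. Payload 8.4 kg.
Tool frame: the origin (TCP) lies midway between the tips of the shut fingers; the grasp point (between the pads) lies 19 mm behind it; z points along the fingers, y is the line along which they close (so a half turn about z gives the same grasp; the last joint's range is limited). The gripper opens to 92 mm and grips with 3 to 60 N. Pads are 20 mm wide; open, the fingers measure 128 mm over their backs; the gripper's body (75 mm by 189 mm) begins 69 mm behind the grasp point.
Start: joints at [1.264, 0.353, 1.633, -0, 1.155, -0.002], TCP at [0.188, 0.596, 0.215] pointing down, gripper open.
Joint ranges: [-2.63, 2.63], [-0.92, 2.1], [0.06, 2.66], [-1.3, 4.44], [0, 2.69], [-3.02, 3.02]. Speed limits (rad/s): [2.22, 2.22, 2.79, 3.14, 3.14, 3.14].

INTERFACE

Orientations are given as a rotation vector (axis times angle).
In Python, from rig import observe, get_image, hand_in gives the robot as it stands. The module is installed in compiled form; this text tells all that it offers.
- The arm moves only by the shell command python3 -m jog 'ROWS' [FORCE]. ROWS is JSON, a list of rows, each a list of 5 numbers: the opening, from -1 (shut) to 1 (fully open), then the shift along the world's x, y, z in units of 10 cm (1.0 is 10 cm), then the turn about the world's z in units of 180 degrees (1.0 is 180 degrees). A call has 1 to 8 rows; each row is the pose to reach, as a shift and turn from the pose commanded when the call began, turning the shorter way round; what a row does not reach only later rows make up. A row lasts 1/10 s, in which the tool goes at most 50 mm and 8.59 degrees, less where a joint would pass 70% of its speed; a pose out of reach is approached as far as the arm can. A call with a number of a shift or a turn outside -1 to 1 is refused whole. A call with a gripper value outside its range is refused whole. The fingers move at their own pace and stop on an object; FORCE is the grip in N (left out, the last holds). Time passes only in rows, so rows that repeat a pose let the fingers close. It gives the time, the measured TCP pose, the force, the opening and the grip force at its end, in the units of the state.
- observe(): the state, without advancing time (a new reading comes with each control period).
- get_image(name): name is "scene" or "top" or "wrist"; returns a dict with "frame" (420x560x3 uint8, red, green, blue), "fx", "fy", "cx", "cy" (pixels), "pose" (4x4, takes a point from camera to world coordinates); the wrist camera has in their place "hand_eye" (4x4, takes a point from camera to tool coordinates, whose origin is the TCP and whose axes are the flange's). Camera axes: x right, y up, looking along -z (the intrinsics and any distortion apply to the point x, -y, -z); pixel columns grow to the right and rows downward; lengths in m; the calibration is good to about 2 mm. A picture is of the moment at which its call begins: read the wrist's pose just before it. There is no depth.
- hand_in(): hands the job in; it is judged then, once.
The state is a dict: "time_s": time; "qpos": joint angles; "qd": joint speeds; "tau": joint torques, N m; "position": TCP position; "tool_rot": TCP orientation; "force": force on the tool from outside, world axes, zero at the start; "moment": the same for the moment, N m; "width": opening from 0.0 (shut) to 1.0 (fully open); "finger_force": force on a finger pad.
Only numpy, scipy, OpenCV 4.12 (cv2) and the standard library are available. Lean on these libraries where they do the work, as an engineer would, in place of code of your own. Each camera call takes 0.05 s, during which the arm holds its last target. There are 200 camera calls.

TASK

The thin-walled house shell has to stay square while its glue sets. Slide it on the plate of the gluing jig until the outer faces of its front wall (the one with the doorway and beam ends) and its longer side wall are flush against the jig's two fences, tight in the corner, then slide the jaw up against the other side wall so that it holds the shell there. Leave the glue bottle and the small dome beside the jig where they are.

Things in the scene. Friction and masses are not known exactly. Their poses are not given: they have to be found in the camera images.
- jig: gluing jig, fixed to the table: grey painted plate 190 (x) x 240 (y) x 8 mm with scribed graduations; origin under the plate's centre, z up. Two bare metal fences, each 12 mm thick and rising 14 mm above the plate (top at z = 22 mm), run along its far +x edge (inner face at x = +83 mm) and its right -y edge (inner face at y = -108 mm). The +y and -x sides are open
- jig_corner (a point): the corner where the inner faces of the two fences would meet, at plate-top height (jig frame x +83, y -108, z 8 mm; axes as the jig's). The fences stop 6 mm short of it
- jaw_face (a point): middle of the flat front face of the jaw, the face that looks to the jig's -y (axes as the jig's). The jaw is a dark steel bar 66 mm long (x), 26 mm thick (y), 24 mm high above the plate; this point is 12 mm above the plate, the jaw's back face 26 mm further to +y. A black knurled knob, 22 mm across, stands on the middle of the bar, from 25 to 43 mm above the plate
- jaw (a joint): travel of the jaw along the jig's -y, towards the right fence, in m: at 0 it is fully open with its face 196 mm from that fence; end of travel 0.100. It slides stiffly (about 3 N) and stays where it is left
- shell: plaster house shell, no roof, floor or back, 119 x 113 mm, loose, 0.1 kg; origin under its middle. Walls 4 mm thick, 44 to 77 mm high. Outer faces, own frame: front wall x = -53 (y -49..51, doorway gap y -31..-13, beam ends stick out 6 mm high up), long side wall y = +56 (x -53..59), short side wall y = -56 (x -51..12). The +x side is open. Stands on the jig, turned about half round
- shell_corner (a point): outer lower corner of the shell between front wall and long side wall (shell frame x -53, y +56, z 0 mm; axes as the shell's). Home is at jig_corner: the front wall against the jig's +x fence, the long wall against its -y fence; the jaw then meets the short side wall
- glue: glue bottle, 30 mm across, 74 mm high, standing to the left of the jig; origin under its centre. A bystander
- dome: small plaster dome on a 66 x 66 mm tile, 30 mm high, to the right of the jig; origin under its centre. A bystander

How it is judged:
By the outcome, as a careful person would: the job done as asked, in the order asked, and still so for the second after the job is handed in, with the robot touching nothing.
It also fails if it takes over 56 s, if anything falls off the work surface, if the arm or the gripper's body presses on something with over 40 N, if the wrist force passes 120 N, or if a joint passes its speed limit or range.

## Working session

There is one attempt and no reset: what is moved stays moved. The work goes in short steps, Python scripts to look and compute and a shell command to move; the robot and the scene stay as the last step left them, time stands still between calls to the robot, and variables do not carry over. Pictures are saved under pics/ and viewed, at most 10 in all, crops included, and the job is handed in when it is done.

```bash
mkdir -p pics; python3 - <<'E'
from rig import observe,get_image
import cv2,pickle
s=observe();print(s)
d={}
for n in("scene","top"):
    i=get_image(n);d[n]=i;cv2.imwrite(f"pics/{n}0.png",i["frame"][:,:,::-1]);print(n,i["fx"],i["cx"],i["cy"],i["pose"],[k for k in i])
pickle.dump(d,open("d0.pkl","wb"))
E
```

```text
{'time_s': 0.0, 'qpos': array([ 1.26360851e+00,  3.53636784e-01,  1.63411429e+00, -7.29804460e-06,
        1.15519294e+00, -2.43272517e-03]), 'qd': array([-0.00081539, -0.00087245,  0.00071491, -0.00047365,  0.00165907,
       -0.00069167]), 'tau': array([-4.70632120e-03, -5.93833065e+01, -3.34225094e+01,  6.94501796e-02,
        2.32996809e-02, -1.74643924e-04]), 'position': array([0.18741274, 0.59573229, 0.21387928]), 'tool_rot': array([-4.76822500e-01, -3.10499155e+00,  2.09882067e-03]), 'force': array([-0.16417856, -1.32113391,  0.32900785]), 'moment': array([ 0.04188694, -0.01524383,  0.06315846]), 'finger_force': 0.0, 'width': 1.0021220192898048}
scene 405.46679642658495 276.1092208738378 205.53478026537942 [[-0.9929691  -0.08807633  0.07908806  0.56679976]
 [ 0.11740224 -0.64733147  0.75311266  0.64594336]
 [-0.01513521  0.75710272  0.65312051  0.61512468]
 [ 0.          0.          0.          1.        ]] ['frame', 'fx', 'fy', 'cx', 'cy', 'pose']
top 410.9230012709772 276.67704094077334 208.88601313949974 [[-3.03846966e-02  9.95288341e-01 -9.20754475e-02  3.93745409e-01]
 [-9.99532855e-01 -3.05588111e-02 -4.81408512e-04  1.59502159e-02]
 [-3.29285649e-03  9.20178075e-02  9.95751917e-01  1.12824899e+00]
 [ 0.00000000e+00  0.00000000e+00  0.00000000e+00  1.00000000e+00]] ['frame', 'fx', 'fy', 'cx', 'cy', 'pose']
```

View pics/top0.png

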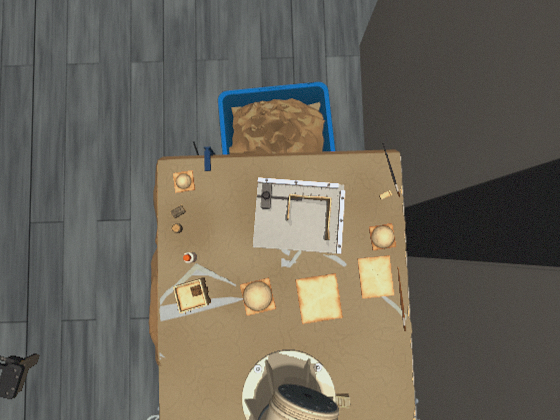

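View pics/scene0.png

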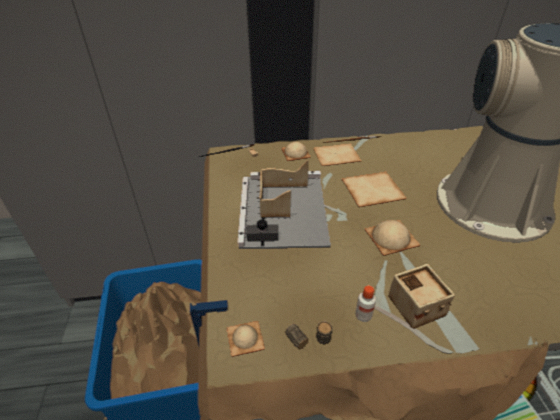

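The top view shows the jig at about (298,215), the fences along its top and right edges, the shell at (310,215) and the jaw at (265,193). The scene view shows the jig at (285,210). Next I'll enlarge both.

```bash
python3 - <<'E'
import cv2,pickle,numpy as np
d=pickle.load(open("d0.pkl","rb"))
a=d["top"]["frame"][165:265,240:360];b=d["scene"]["frame"][155:255,225:345]
f=lambda x:cv2.resize(x,None,fx=5,fy=5,interpolation=cv2.INTER_CUBIC)
cv2.imwrite("pics/c_top.png",f(a)[:,:,::-1]);cv2.imwrite("pics/c_scene.png",f(b)[:,:,::-1])
E
```

```text
(no output)
```

View pics/c_top.png

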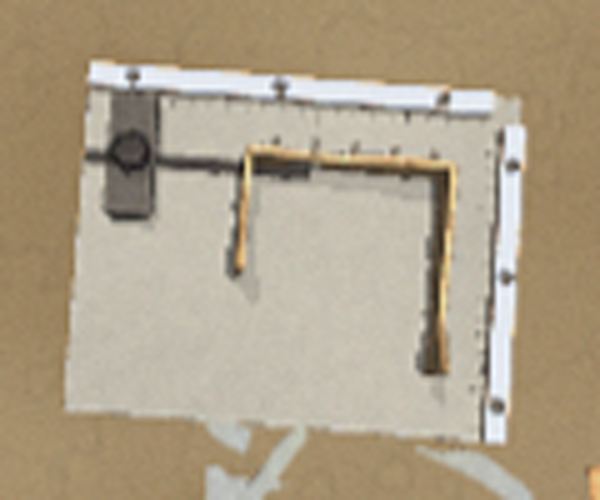

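View pics/c_scene.png

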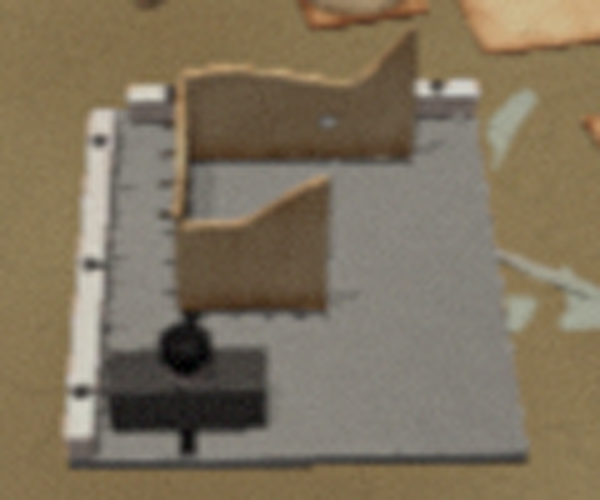

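The crops show these points:
- **Top view:** the +x fence runs (92,62)-(495,92), and the right fence's outer edge runs (525,127)-(506,443).
- **Scene view:** the short wall's outer base runs (182,310)-(328,312), and the long wall's inner base runs (190,158)-(410,158).

```bash
cat > h.py <<'E'
import numpy as np,pickle
def ray(c,u,v,z):
    p=np.asarray(c["pose"]);d=p[:3,:3]@np.array([(u-c["cx"])/c["fx"],-(v-c["cy"])/c["fy"],-1]);o=p[:3,3]
    return (o+d*(z-o[2])/d[2])[:2]
def crop(c,u,v,z,x0,y0,k=5): return ray(c,x0+(u+.5)/k-.5,y0+(v+.5)/k-.5,z)
E
python3 - <<'E'
from h import *
d=pickle.load(open("d0.pkl","rb"));T=lambda u,v,z:crop(d["top"],u,v,z,240,165);S=lambda u,v,z:crop(d["scene"],u,v,z,225,155)
ang=lambda a,b:np.degrees(np.arctan2(*(b-a)[::-1]))
# top view
A,B=T(92,62,.022),T(495,92,.022);C,D=T(525,127,.022),T(506,443,.022)
print("fx",A,B,"ang-y",ang(B,A)-90,np.linalg.norm(A-B),"fy",C,D,ang(D,C),np.linalg.norm(C-D))
E_,F=T(65,410,.008),T(482,440,.008);print("near edge",E_,F,ang(F,E_)-90)
# scene view
a,b=S(90,110,.022),S(66,438,.022);print("sc fence outer",a,b,ang(a,b)-90)
p,q=S(182,310,.008),S(328,312,.008);r,t=S(190,158,.008),S(410,158,.008)
print("short",p,q,ang(q,p),np.linalg.norm(p-q),"long in",r,t,ang(t,r),np.linalg.norm(r-t))
near=[S(72,458,.008),S(525,456,.008)];print("plate +y edge",near)
yaw=np.radians(np.mean([ang(B,A)-90,ang(D,C)]));ux=np.array([np.cos(yaw),np.sin(yaw)]);uy=np.array([-ux[1],ux[0]])
# outer faces at x=+95, y=-120
X=np.mean([A@ux,B@ux])-.095;Y=np.mean([C@uy,D@uy])+.120
O=X*ux+Y*uy;print("jig",O,np.degrees(yaw))
J=lambda P:np.round(1000*np.array([(P-O)@ux,(P-O)@uy]),1)
for n,P in dict(A=A,B=B,C=C,D=D,E=E_,F=F,a=a,b=b,p=p,q=q,r=r,t=t,n0=near[0],n1=near[1],knob=T(130,152,.051)).items():print(n,J(P))
E
```

```text
fx [0.58477173 0.06467894] [ 0.56149995 -0.15389397] ang-y -6.077469803126121 0.21980830351468222 fy [ 0.5418261 -0.1693111] [ 0.37175873 -0.15138128] -6.018332301502066 0.1710099024912109
near edge [0.39654543 0.0849627 ] [ 0.37349015 -0.1405764 ] -5.8366734101556546
sc fence outer [ 0.56351506 -0.15668349] [0.58549067 0.06474825] -5.667663698398854
short [ 0.53101293 -0.02124636] [ 0.46687495 -0.01125254] -8.85646894695209 0.06491191585289369 long in [ 0.51735978 -0.12995015] [ 0.41166014 -0.11537584] -7.850676184670086 0.10669968641806137
plate +y edge [array([0.58400732, 0.06279084]), array([0.3994207 , 0.08617247])]
jig [ 0.47788994 -0.04190983] -6.047901052314094
A [ 95.1 117.3]
B [  94.9 -102.6]
C [  77. -120.]
D [ -94. -120.]
E [-94.3 117.6]
F [ -93.4 -109.1]
a [  97.2 -105.1]
b [ 95.8 117.4]
p [50.7 26.1]
q [-14.2  29.3]
r [ 48.5 -83.4]
t [-58.1 -80. ]
n0 [ 94.5 115.3]
n1 [-91.5 119.1]
knob [43.8 91.6]
```

```bash
for i in 1; do
python3 -m jog '[[0.09,0.13,-0.33,0,-0.02],[0.09,0.26,-0.66,0,-0.04],[0.09,0.4,-0.98,0,-0.0624]]' >/dev/null
python3 -m jog '[[0.09,0.13,-0.33,0,-0.02],[0.09,0.26,-0.66,0,-0.04],[0.09,0.4,-0.98,0,-0.0624]]' >/dev/null
python3 -m jog '[[0.09,0.13,-0.33,0,-0.02],[0.09,0.26,-0.66,0,-0.04],[0.09,0.4,-0.98,0,-0.0624]]' >/dev/null
python3 -m jog '[[0.09,0.13,-0.33,0,-0.02],[0.09,0.26,-0.66,0,-0.04],[0.09,0.4,-0.98,0,-0.0624]]' >/dev/null
python3 -m jog '[[0.09,0.13,-0.33,0,-0.02],[0.09,0.26,-0.66,0,-0.04],[0.09,0.4,-0.98,0,-0.0624]]' >/dev/null
python3 -m jog '[[0.09,0.13,-0.33,0,-0.02],[0.09,0.26,-0.66,0,-0.04],[0.09,0.4,-0.98,0,-0.0624]]' >/dev/null
python3 -m jog '[[0.09,0.13,-0.33,0,-0.02],[0.09,0.26,-0.66,0,-0.04],[0.09,0.4,-0.98,0,-0.0624],[0.09,0.4,-0.98,0,-0.0624],[0.09,0.4,-0.98,0,-0.0624]]'
done
cat >> h.py <<'E'
O=np.array([.47789,-.04191]);yaw=np.radians(-6.05)
ux=np.array([np.cos(yaw),np.sin(yaw)]);uy=np.array([-ux[1],ux[0]])
def J(P): P=np.asarray(P)[:2];return np.round(1000*np.array([(P-O)@ux,(P-O)@uy]),1)
def state():
    from rig import observe
    from scipy.spatial.transform import Rotation as R
    s=observe();y=R.from_rotvec(s["tool_rot"]).as_matrix()[:,1]
    F=s["force"];print("t",round(s["time_s"],2),"jigxy",J(s["position"]),"z",round(s["position"][2],4),"w",round(s["width"],3),"line-yaw",np.round(np.degrees(np.arctan2(y[1],y[0]))+6.05,2),"F jig",np.round([F[:2]@ux,F[:2]@uy,F[2]],1))
    return s
E
python3 - <<'E'
from h import *
s=state()
from rig import get_image
import cv2
i=get_image("wrist");i["pos"]=s["position"];i["rot"]=s["tool_rot"]
pickle.dump(i,open("w1.pkl","wb"));cv2.imwrite("pics/w1.png",i["frame"][:,:,::-1])
E
```

```text
time_s: 2.4
position: [0.4671, -0.09, 0.2141]
tool_rot: [-2.336, -2.098, 0.001]
force: [0.6, 0.7, -0.0]
width: 0.544
finger_force: 0.0
t 2.4 jigxy [ -5.6 -49. ] z 0.2141 w 0.544 line-yaw -0.09 F jig [ 0.6  0.8 -0. ]
```

View pics/w1.png

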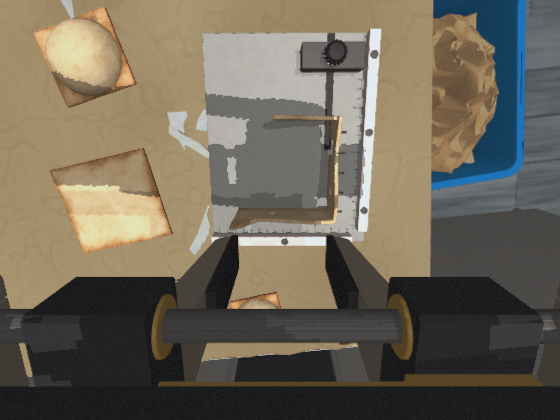

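The wrist view shows the shell in the jig, with the long wall near (275,215) and the front wall at (333,170). The jaw is at (335,55), and the open fingers are ready to go down inside the shell.

```bash

python3 -m jog '[[0.09,0,0,-0.4,0],[0.09,0,0,-0.8,0],[0.09,0,0,-1,0]]' >/dev/null
python3 -m jog '[[0.09,0,0,-0.3,0],[0.09,0,0,-0.6,0],[0.09,0,0,-0.9,0],[0.09,0,0,-0.96,0],[0.09,0,0,-0.96,0]]' >/dev/null
python3 - <<'E'
from h import *
state()
E
```

```text
t 3.25 jigxy [ -6.3 -47.8] z 0.0182 w 0.546 line-yaw 0.05 F jig [-0.2  1.1  0.4]
```

```bash

python3 -m jog '[[0.09,-0.012,-0.12,0,0],[0.09,-0.018,-0.17,0,0],[0.09,-0.023,-0.22,0,0],[0.09,-0.028,-0.27,0,0],[0.09,-0.033,-0.32,0,0],[0.09,-0.038,-0.36,0,0],[0.09,-0.042,-0.40,0,0],[0.09,-0.042,-0.40,0,0]]' >/dev/null
python3 -c "from h import *;state()"
python3 -m jog '[[0.09,-0.002,-0.02,0,0],[0.09,-0.004,-0.04,0,0],[0.09,-0.004,-0.04,0,0]]' >/dev/null
python3 -c "from h import *;state()"
```

```text
t 4.05 jigxy [ -5.3 -89.4] z 0.0185 w 0.545 line-yaw -0.06 F jig [-0.4  0.1  0.3]
t 4.35 jigxy [ -5.2 -93.1] z 0.0185 w 0.547 line-yaw -0.03 F jig [-0.3  0.7  0.3]
```

```bash

for k in 1 ; do
python3 -m jog '[[0.09,-0.001,-0.01,0,0],[0.09,-0.001,-0.01,0,0]]' >/dev/null
python3 -c "from h import *;state()"
python3 -m jog '[[0.09,-0.001,-0.01,0,0],[0.09,-0.001,-0.01,0,0]]' >/dev/null
python3 -c "from h import *;state()"
python3 -m jog '[[0.09,-0.001,-0.01,0,0],[0.09,-0.001,-0.01,0,0]]' >/dev/null
python3 -c "from h import *;state()"
done
python3 - <<'E'
from rig import get_image
import cv2,pickle,numpy as np
i=get_image("top");j=get_image("scene");pickle.dump({"top":i,"scene":j},open("d1.pkl","wb"))
f=lambda x:cv2.resize(x,None,fx=3.3,fy=5,interpolation=cv2.INTER_CUBIC)
f=lambda x:cv2.resize(x,None,fx=5,fy=5,interpolation=cv2.INTER_CUBIC)
a=f(i["frame"][170:230,200:360]);b=f(j["frame"][155:215,225:385])
cv2.imwrite("pics/p1.png",np.vstack([a,b])[:,:,::-1])
E
```

```text
t 4.55 jigxy [ -5.2 -94. ] z 0.0185 w 0.544 line-yaw -0.03 F jig [ 0.7 -0.8  0.3]
t 4.75 jigxy [ -5.2 -94.7] z 0.0186 w 0.545 line-yaw -0.05 F jig [ 0.3  3.5 -0.5]
t 4.95 jigxy [ -5.2 -94.9] z 0.0186 w 0.541 line-yaw -0.09 F jig [0.5 9.8 2.1]
```

View pics/p1.png

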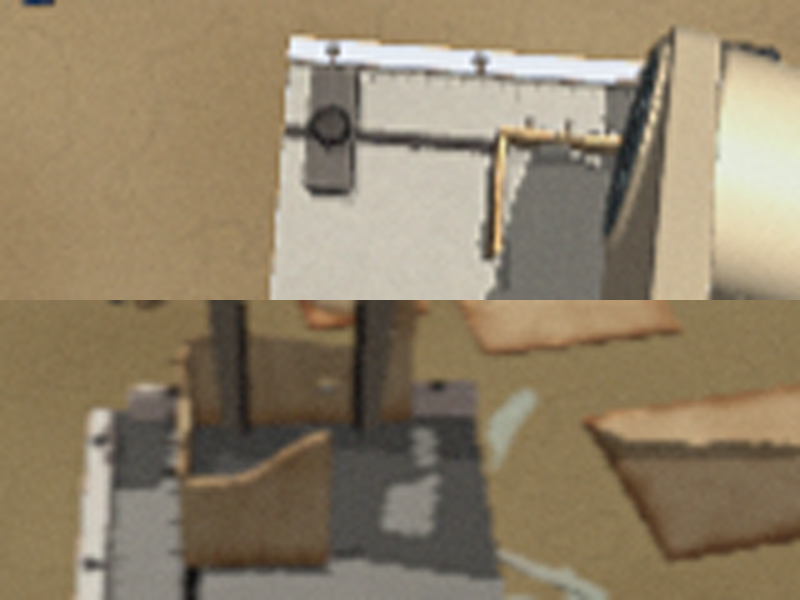

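Contact force rose at y = -94.8, where it should for a long wall flush on its fence. The scene view shows both fingers on that wall at (240,430) and (370,430). Now I'll back off, turn 90° and push +x.

```bash

python3 -m jog '[[0.09,0.01,0.1,0,0],[0.09,0.025,0.25,0,0],[0.09,0.045,0.428,0,0],[0.09,0.045,0.428,0,0]]' >/dev/null
python3 -c "from h import *;state()"
python3 -m jog '[[0.09,0,0,0,0.047],[0.09,0,0,0,0.094],[0.09,0,0,0,0.141],[0.09,0,0,0,0.188],[0.09,0,0,0,0.235],[0.09,0,0,0,0.25],[0.09,0,0,0,0.25]]' >/dev/null
python3 -m jog '[[0.09,0,0,0,0.047],[0.09,0,0,0,0.094],[0.09,0,0,0,0.141],[0.09,0,0,0,0.188],[0.09,0,0,0,0.235],[0.09,0,0,0,0.25],[0.09,0,0,0,0.25]]' >/dev/null
python3 -c "from h import *;state()"
python3 -m jog '[[0.09,0.1,-0.01,0,0],[0.09,0.2,-0.021,0,0],[0.09,0.3,-0.032,0,0],[0.09,0.35,-0.037,0,0],[0.09,0.40,-0.042,0,0],[0.09,0.45,-0.048,0,0],[0.09,0.5,-0.053,0,0],[0.09,0.5,-0.053,0,0]]' >/dev/null
python3 -c "from h import *;state()"
```

```text
t 5.45 jigxy [ -5.3 -51.6] z 0.0186 w 0.547 line-yaw 0.06 F jig [0.8 0.4 0.2]
t 6.85 jigxy [ -5.2 -53.2] z 0.0186 w 0.542 line-yaw 89.9 F jig [-0.3  0.  -0.7]
t 7.65 jigxy [ 45.8 -52.9] z 0.0186 w 0.549 line-yaw 89.96 F jig [-0.5 -0.5  0.1]
```

```bash

python3 -m jog '[[0.09,0.05,-0.005,0,0],[0.09,0.1,-0.01,0,0],[0.09,0.15,-0.016,0,0],[0.09,0.2,-0.021,0,0],[0.09,0.22,-0.023,0,0],[0.09,0.22,-0.023,0,0]]' >/dev/null
python3 -c "from h import *;state()"
python3 -m jog '[[0.09,0.01,-0.001,0,0],[0.09,0.01,-0.001,0,0]]' >/dev/null
python3 -c "from h import *;state()"
python3 -m jog '[[0.09,0.01,-0.001,0,0],[0.09,0.01,-0.001,0,0]]' >/dev/null
python3 -c "from h import *;state()"
```

```text
t 8.25 jigxy [ 67.7 -52.9] z 0.0186 w 0.546 line-yaw 89.96 F jig [-0.2 -0.8  0.1]
t 8.45 jigxy [ 68.2 -52.9] z 0.0186 w 0.547 line-yaw 89.96 F jig [ 0.4 -0.7  0.4]
t 8.65 jigxy [ 69.2 -52.9] z 0.0186 w 0.543 line-yaw 89.96 F jig [-0.2  0.  -0.2]
```

```bash

python3 -m jog '[[0.09,0.01,-0.001,0,0],[0.09,0.01,-0.001,0,0]]' >/dev/null
python3 -c "from h import *;state()"
python3 -m jog '[[0.09,0.01,-0.001,0,0],[0.09,0.01,-0.001,0,0]]' >/dev/null
python3 -c "from h import *;state()"
python3 -m jog '[[0.09,0.005,-0.0005,0,0],[0.09,0.005,-0.0005,0,0]]' >/dev/null
python3 -c "from h import *;state()"
```

```text
t 8.85 jigxy [ 70.4 -52.9] z 0.0186 w 0.548 line-yaw 89.96 F jig [ 0.2  0.4 -0.1]
t 9.05 jigxy [ 71.1 -52.9] z 0.0186 w 0.548 line-yaw 89.97 F jig [ 0.  -0.7  0.2]
t 9.25 jigxy [ 71.2 -52.9] z 0.0185 w 0.545 line-yaw 89.96 F jig [-3.3 -1.3  2.7]
```

```bash

python3 -m jog '[[0.09,0.005,-0.0005,0,0],[0.09,0.01,-0.001,0,0],[0.09,0.01,-0.001,0,0]]' >/dev/null
python3 -c "from h import *;state()"
python3 -m jog '[[0.09,-0.05,0.005,0,0],[0.09,-0.2,0.021,0,0],[0.09,-0.5,0.053,0,0],[0.09,-0.65,0.068,0,0],[0.09,-0.65,0.068,0,0]]' >/dev/null
python3 -m jog '[[0.09,0,0,0.4,0],[0.09,0,0,0.8,0],[0.09,0,0,1,0],[0.09,0,0,1,0]]' >/dev/null
python3 -m jog '[[0.09,-0.4,0,0,0],[0.09,-0.8,0,0.1,0],[0.09,-1,0,0.2,0],[0.09,-1,0,0.2,0]]' >/dev/null
python3 -m jog '[[0.09,-0.3,0,0.3,0],[0.09,-0.4,0,0.6,0],[0.09,-0.4,0,0.6,0]]' >/dev/null
python3 - <<'E'
from h import *
state()
from rig import get_image
import cv2
i=get_image("top");j=get_image("scene");pickle.dump({"top":i,"scene":j},open("d2.pkl","wb"))
f=lambda x:cv2.resize(x,None,fx=6,fy=6,interpolation=cv2.INTER_CUBIC)
cv2.imwrite("pics/p2.png",np.vstack([f(i["frame"][172:222,240:360]),f(j["frame"][155:205,225:345])])[:,:,::-1])
E
```

```text
t 9.55 jigxy [ 71.3 -52.8] z 0.0184 w 0.542 line-yaw 89.96 F jig [-6.5 -0.4  5.5]
t 11.15 jigxy [-129.3  -68.2] z 0.201 w 0.543 line-yaw 89.94 F jig [-0.1  0.2 -0.7]
```

View pics/p2.png

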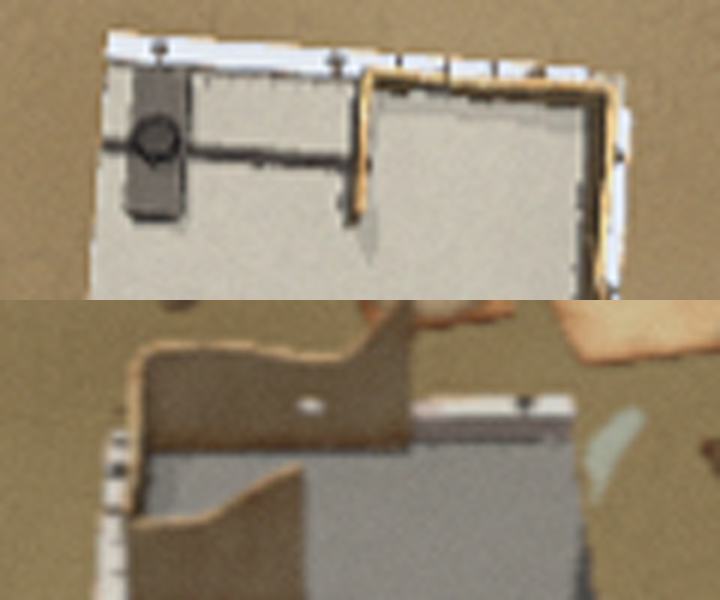

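The top view shows the front wall over the +x fence, (365,75)-(610,90), and the long wall on the right fence at (605,200), so the shell is home. Next I'll push the jaw from behind with the fingers shut.

```bash

python3 -m jog '[[-1,0.3,0.3,0,-0.045],[-1,0.6,0.6,0,-0.09],[-1,0.97,0.944,0,-0.135],[-1,0.97,0.944,0,-0.18],[-1,0.97,0.944,0,-0.22],[-1,0.97,0.944,0,-0.25],[-1,0.97,0.944,0,-0.25]]' 20 >/dev/null
python3 -m jog '[[-1,0.3,0.3,0,-0.045],[-1,0.6,0.6,0,-0.09],[-1,0.97,0.944,0,-0.135],[-1,0.97,0.944,0,-0.18],[-1,0.97,0.944,0,-0.22],[-1,0.97,0.944,0,-0.25],[-1,0.97,0.944,0,-0.25]]' >/dev/null
python3 -c "from h import *;state()"
python3 -m jog '[[-1,0,0,-0.4,0],[-1,0,0,-0.8,0],[-1,0,0,-0.95,0],[-1,0,0,-0.95,0]]' >/dev/null
python3 -m jog '[[-1,0,0,-0.3,0],[-1,0,0,-0.6,0],[-1,0,0,-0.86,0],[-1,0,0,-0.86,0]]' >/dev/null
python3 -c "from h import *;state()"
```

```text
t 12.65 jigxy [ 41.4 140.7] z 0.1972 w 0.003 line-yaw 0.05 F jig [-0.4 -0.2 -0. ]
t 13.45 jigxy [ 39.9 140. ] z 0.0157 w 0.007 line-yaw 0.11 F jig [ 0.5  0.3 -0.3]
```

```bash

python3 -m jog '[[-1,0.03,-0.13,0,0],[-1,0.02,-0.2,0,0],[-1,0.012,-0.27,0,0],[-1,0.005,-0.34,0,0],[-1,-0.003,-0.41,0,0],[-1,-0.01,-0.48,0,0],[-1,-0.01,-0.48,0,0]]' >/dev/null
python3 -c "from h import *;state()"
python3 -m jog '[[-1,-0.008,-0.08,0,0],[-1,-0.017,-0.16,0,0],[-1,-0.025,-0.24,0,0],[-1,-0.034,-0.32,0,0],[-1,-0.042,-0.40,0,0],[-1,-0.045,-0.43,0,0],[-1,-0.045,-0.43,0,0]]' >/dev/null
python3 -c "from h import *;state()"
python3 -m jog '[[-1,-0.003,-0.03,0,0],[-1,-0.006,-0.06,0,0],[-1,-0.006,-0.06,0,0]]' >/dev/null
python3 -c "from h import *;state()"
```

```text
t 14.15 jigxy [45.  91.6] z 0.0176 w 0.002 line-yaw -0.07 F jig [ 0.4 -1.  -0.1]
t 14.85 jigxy [45.1 48.6] z 0.0174 w 0.005 line-yaw -0.07 F jig [ 0.2 -0.3  0.1]
t 15.15 jigxy [45.2 43.1] z 0.0175 w 0.009 line-yaw -0.03 F jig [ 0.7 -0.1 -0.8]
```

```bash

python3 -m jog '[[-1,-0.002,-0.02,0,0],[-1,-0.002,-0.02,0,0]]' >/dev/null
python3 -c "from h import *;state()"
python3 -m jog '[[-1,-0.001,-0.01,0,0],[-1,-0.001,-0.01,0,0]]' >/dev/null
python3 -c "from h import *;state()"
python3 -m jog '[[-1,-0.001,-0.01,0,0],[-1,-0.001,-0.01,0,0]]' >/dev/null
python3 -c "from h import *;state()"
python3 - <<'E'
from h import *
from rig import get_image
import cv2
i=get_image("top");j=get_image("scene")
f=lambda x:cv2.resize(x,None,fx=5,fy=5,interpolation=cv2.INTER_CUBIC)
cv2.imwrite("pics/p3.png",np.vstack([f(i["frame"][172:222,240:360]),f(j["frame"][175:245,225:345])])[:,:,::-1])
E
```

```text
t 15.35 jigxy [45.3 41.3] z 0.0175 w 0.004 line-yaw -0.03 F jig [-0.3  1.2 -0.5]
t 15.55 jigxy [45.3 40.4] z 0.0175 w 0.007 line-yaw -0.04 F jig [-0.4  1.9 -1.4]
t 15.75 jigxy [45.3 39.3] z 0.0175 w 0.006 line-yaw -0.04 F jig [-0.9  2.9 -1.1]
```

View pics/p3.png

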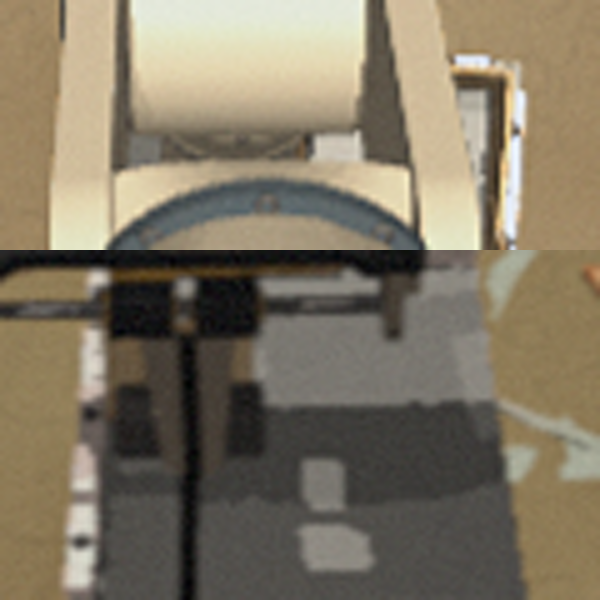

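The scene view shows the shut fingers at (190,430), behind the dark jaw bar at (185,420). The force is only at about the jaw's friction level, so I'll keep pushing.

```bash

python3 -m jog '[[-1,-0.001,-0.01,0,0],[-1,-0.001,-0.01,0,0]]' >/dev/null
python3 -c "from h import *;state()"
python3 -m jog '[[-1,-0.001,-0.01,0,0],[-1,-0.001,-0.01,0,0]]' >/dev/null
python3 -c "from h import *;state()"
python3 -m jog '[[-1,0,-0.005,0,0],[-1,0,-0.005,0,0]]' >/dev/null
python3 -c "from h import *;state()"
```

```text
t 16.05 jigxy [45.3 39. ] z 0.0176 w 0.003 line-yaw -0.07 F jig [-0.8  7.5 -1.4]
t 16.25 jigxy [45.3 38.9] z 0.0176 w 0.005 line-yaw -0.11 F jig [-2.4 14.  -2.3]
t 16.45 jigxy [45.3 38.8] z 0.0176 w -0.0 line-yaw -0.12 F jig [-1.8 16.4 -1.6]
```

```bash

python3 -m jog '[[-1,0.01,0.1,0,0],[-1,0.04,0.4,0,0],[-1,0.08,0.8,0,0],[-1,0.08,0.8,0,0]]' >/dev/null
python3 -m jog '[[-1,0,0,0.4,0],[-1,0,0,0.8,0],[-1,0,0,1,0],[-1,0,0,1,0]]' >/dev/null
python3 -m jog '[[-1,-0.3,0.3,0.3,0],[-1,-0.6,0.7,0.6,0],[-1,-1,1,0.9,0],[-1,-1,1,0.9,0]]' >/dev/null
python3 -m jog '[[-1,-0.3,0.4,0,0],[-1,-0.6,0.8,0,0],[-1,-0.6,1,0,0],[-1,-0.6,1,0,0]]' >/dev/null
python3 - <<'E'
from h import *
state()
from rig import get_image
import cv2
i=get_image("top");j=get_image("scene");pickle.dump({"top":i,"scene":j},open("d3.pkl","wb"))
f=lambda x:cv2.resize(x,None,fx=6,fy=6,interpolation=cv2.INTER_CUBIC)
cv2.imwrite("pics/p4.png",np.vstack([f(i["frame"][172:222,240:360]),f(j["frame"][190:240,225:345])])[:,:,::-1])
E
```

```text
t 18.05 jigxy [-135.6  300.7] z 0.2068 w 0.002 line-yaw 0.14 F jig [-1.  -1.4  0.3]
```

View pics/p4.png

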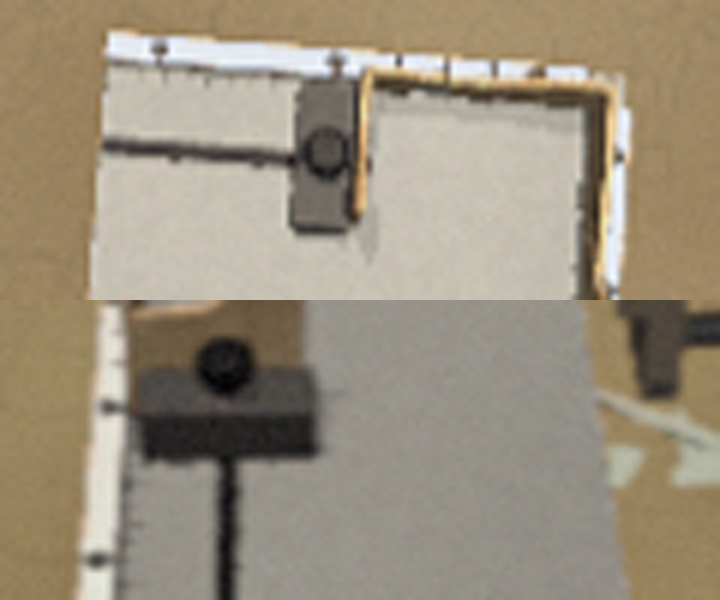

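The jaw bar at (325,155) now sits against the short wall at (360,150). The shell hasn't moved in its corner since the last view, and the arm is clear.

```bash
python3 -c "from rig import hand_in;print(hand_in())"
```

```text
the job is handed in; nothing more can be done
None
```

The shell is tight in the jig's corner with both walls against the fences, the jaw is closed on its short wall, the glue bottle and dome were not touched, and the job was handed in at about 18 s.

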